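# Hang the square sorting pail on the twin rail

## Task

Hang the square pail on the twin rail: bring it to the rail's open end with the narrow nose of its carrier leading, run the flat neck in between the two bars, and slide it along until the nose is fully home in the notched stop. Leave it hanging there with the carrier's head resting on the bars, and leave the round pail and the sizing gauge where they are.

Things in the scene. Friction and masses are not known exactly. Their poses are not given: they have to be found in the camera images.
- pail_center (a point): Centre of the square pail with its carrier, 82.5 mm above its underside. x points to the carrier's nose, z up. Open steel pail 100 (x) x 76 (y) x 70 mm high, standing on the table, strap across its rim. Above it a flat upright neck, then a flat head with small black wheels, then a black grip fin; 165 mm high in all, about 0.3 kg.
- pail_grip (a point): Grip point in the middle of the black fin on top of the carrier, 145 mm above the pail's underside, same axes. The fin is 60 mm long (x), 14 mm thick (y), upright, from 120 to 165 mm above the underside: grip it from above across its thickness.
- pail_neck (a point): Middle of the flat neck, 90 mm above the pail's underside, same axes. The neck is 50 mm long (x), 8 mm thick (y) and free from 70 to 110 mm above the underside. On it sits the head, 70 (x) x 44 (y) mm, from 110 to 120 mm.
- pail_nose (a point): Tip of the nose, 65 mm along +x from the pail's centre line and 115 mm above its underside; same axes. The nose is the narrow front of the head: 30 mm long, 20 mm wide, 12 mm wide over the last 12 mm.
- rail_mouth (a point): Open end of the fixed rail, midway between its two steel bars where the straight part starts, level with their tops (145 mm above the table). x runs along the rail to the stop, z up. Bars 20 mm wide, 12 mm thick, gap 18 mm; straight for 190 mm to the stop's face, and before this point their 30 mm ends splay apart as a lead-in. The neck goes between, the head rides on top, the pail hangs below.
- rail_home (a point): Where the nose tip belongs when home: in the stop's notch, 220 mm along +x from the open-end point, 5 mm above the bars' tops; same axes as the rail. The stop: two dark cheeks 20 mm high on the bars, 30 mm notch between; the head's shoulders meet the cheeks 30 mm before this point. The column behind it is no higher than the cheeks; only its 12 mm base plate reaches under the bars.
- round_center (a point): Centre, half-way up, of another pail with the very same carrier but a round pail body (94 mm across); stays where it is. 165 mm high.
- gauge_center (a point): Centre of the loose white sizing gauge, a plate 70 x 190 x 8 mm with two rows of round holes, lying on the table; stays where it is.
Things that resemble listed ones, but are neither listed nor needed, are in the scene too. Leave any yellow look-alike of the part that bears pail_center alone.

How it is judged:
On the way, in this order (a step that is already met when the one before it is completed fails the run):
1. the square pail is lifted clear of the table (height (world z) of pail_center above 0.1 m), for 0.2 s.
2. its neck is between the bars in the outer part of the rail, nose leading (x of pail_center in the frame of rail_mouth between 0 and 0.1 m and y of pail_center in the frame of rail_mouth between -0.01 and 0.01 m and z of pail_center in the frame of rail_mouth between -0.03 and 0.005 m and x of pail_nose in the frame of rail_mouth above 0.06 m), for 0.1 s.
At the end, for the whole second after the job is handed in: The square pail hangs on the rail, released and at rest (under 20 mm/s), upright within 0.1 rad and in line with the rail within 0.14 rad, the tip of its nose in the notch of the stop: within 7 mm of home along the rail, 8 mm sideways and 5 mm in height (x of pail_nose in the frame of rail_home between -0.007 and 0.006 m and y of pail_nose in the frame of rail_home between -0.008 and 0.008 m and z of pail_nose in the frame of rail_home between -0.005 and 0.005 m and angle between pail_center's own z axis and vertical below 0.1 rad and angle between the x axis of pail_center and the x axis of rail_home, either way round below 0.14 rad and linear speed of square_pail below 0.02 m/s and angular speed of square_pail below 0.15 rad/s); the robot touches nothing.
It fails at once if the round pail is shifted or tipped (distance of round_center from where it was at the start of the episode above 0.03 m or angle between round_center's own z axis and vertical above 0.4 rad).
It fails at once if the sizing gauge is pushed away (distance of gauge_center from where it was at the start of the episode above 0.03 m).
It also fails if it takes over 48 s, if anything falls off the work surface, if the arm or the gripper's body presses on something with over 40 N, if the wrist force passes 120 N, or if a joint passes its speed limit or range.

## Robot

A 6-joint arm with a two-finger parallel gripper is mounted at the origin on the work surface. World frame = base frame: x ahead of the robot, y to its left, z up, the work surface at z = 0. Lengths are in m, angles in rad, forces in N, time in s.
With the tool pointing down it reaches from about 0.375 to 0.925 m from the base axis. Payload 5.7 kg.
Tool frame: the origin (TCP) lies midway between the tips of the shut fingers; the grasp point (between the pads) lies 19 mm behind it; z points along the fingers, x is the direction in which the jaws open and shut, and the axes are right-handed (so a half turn about z gives the same grasp; the last joint's range is limited). The gripper opens to 88 mm and grips with 3 to 60 N. Pads are 20 mm wide; open, the fingers measure 115 mm over their backs; the gripper's body (75 mm by 178 mm) begins 61 mm behind the grasp point.
Start: joints at [1.186, 0.359, 1.51, -0, 1.272, -0.115], TCP at [0.16, 0.578, 0.223] pointing down, gripper open.
Joint ranges: [-2.97, 2.97], [-1.01, 2.36], [0.21, 2.38], [-0.96, 4.11], [0.2, 2.71], [-2.98, 2.98]. Speed limits (rad/s): [2.39, 2.39, 3.14, 3.14, 3.14, 3.14].

## Interface

Orientations are given as a unit quaternion [x, y, z, w].
In Python, from bench import move_ptp, servo_line, goto_joints, move_gripper, sleep, inverse_kinematics, capture, PlanningError, close_job, spot_in, silhouettes, current_clock, current_joint_pos, current_qvel, current_joint_torque, current_position, current_orientation, current_force, current_torque, current_finger_gap gives the robot as it stands. Calls block until the motion is done:
- move_ptp(position, orientation): joint-space move of the TCP to a pose.
- servo_line(position, orientation=None, rate=0.15, contact_N=None): straight line of the TCP; orientation=None keeps the orientation; rate is the mean speed in m/s. With contact_N (N) it stops when the force on the tool has changed by that much, and returns True; else False.
- goto_joints(angles): joint-space move.
- move_gripper(opening): finger opening in m; the grip force is fixed at half the most; returns when the fingers have stopped.
- sleep(seconds).
- inverse_kinematics(position, orientation): joint angles nearest the present ones, or None.
- capture(name): name is "side" or "top"; returns a dict with "image" (384x512x3 uint8, blue, green, red), "range_z" (384x512 float32, m along the optical axis (not along the pixel's ray), 0 where there is no reading), "intrinsics" (3x3 intrinsics, pixels), "k1" (the pictures are not rectified: a ray, as slopes to the right and down, at radius r is drawn at 1 + k1 r^2 times it, then the intrinsics apply), "R" (3x3) and "t" (3): a world point X has camera coordinates R X + t. Camera axes: x right, y down, z forward; pixel columns grow to the right and rows downward; lengths in m; the calibration is good to about 2 mm. A picture is of the moment at which its call begins.
A pose or a line that the arm cannot do raises PlanningError and nothing moves.
- close_job(): hands the job in, once; it reports no verdict.
Trained networks look in the newest picture that a camera, given by its name, has taken for a name from the list of things; names that differ only in an ending like _2 or _b are one class to them, and where a whole thing is asked for, a point or a joint stands for the part that bears it (a point fixed in the world has none). Each returns a list of dicts, best first, with "conf" (0 to 1); they miss things now and then, are a little off and sometimes report something else, mostly with a low value. They report only what shows in the picture. A call takes as long as a camera call. They do not tell look-alikes from the thing itself.
- spot_in(camera, query): "xy" ([column, row] in pixels, amid what is visible of it).
- silhouettes(camera, query): "region" (384x512 bool, what is visible of it) and "xy" ([column, row] in pixels, amid what is visible of it).
Readings, each from a call of its own:
- current_clock(): time.
- current_joint_pos(): joint angles.
- current_qvel(): joint speeds.
- current_joint_torque(): joint torques, N m.
- current_position(): TCP position.
- current_orientation(): TCP orientation.
- current_force(): force on the tool from outside, world axes, zero at the start.
- current_torque(): the same for the moment, N m.
- current_finger_gap(): finger opening in m.
Only numpy, scipy, OpenCV 4.12 (cv2) and the standard library are available. Lean on these libraries where they do the work, as an engineer would, in place of code of your own. Each camera call takes 0.05 s, during which the arm holds its last target.

## Working session

There is one attempt and no reset: what is moved stays moved. The work goes in short steps, each a Python script; the robot and the scene stay as the last script left them, time stands still between calls to the robot, and variables do not carry over. Pictures are saved under pics/ and viewed, and the job is handed in when it is done.

```bash
mkdir -p pics; ls
cat > h.py <<'E'
import numpy as np, cv2
from bench import *
def pix2ray(c,u,v):
    K=np.array(c["intrinsics"]);xd=(u-K[0,2])/K[0,0];yd=(v-K[1,2])/K[1,1]
    x,y=xd,yd
    for _ in range(20):
        f=1+c["k1"]*(x*x+y*y);x,y=xd/f,yd/f
    return x,y
def world(c,u,v,z=None):
    x,y=pix2ray(c,u,v)
    z=c["range_z"][int(round(v)),int(round(u))] if z is None else z
    return np.array(c["R"]).T@(np.array([x*z,y*z,z])-np.array(c["t"]))
def at_height(c,u,v,h):
    x,y=pix2ray(c,u,v);R=np.array(c["R"]);d=R.T@np.array([x,y,1.]);o=-R.T@np.array(c["t"])
    return o+d*(h-o[2])/d[2]
def cloud(c):
    v,u=np.mgrid[0:384,0:512].astype(float);x,y=pix2ray(c,u,v);z=c["range_z"]
    P=np.stack([x*z,y*z,z],-1)-np.array(c["t"]);W=P@np.array(c["R"]);W[z<=0]=np.nan
    return W
E
python3 - <<'E'
from h import *
import pickle
for n in("side","top"):
    c=capture(n);pickle.dump(c,open(n+"0.pkl","wb"));cv2.imwrite(f"pics/{n}0.png",cv2.resize(c["image"],(768,576)))
    R=np.array(c["R"]);print(n,-R.T@np.array(c["t"]),R[2],c["k1"],c["intrinsics"])
    for q in("pail_center","pail_grip","pail_neck","pail_nose","rail_mouth","rail_home","round_center","gauge_center"):
        print(q,[(np.round(d["xy"]).tolist(),round(d["conf"],2)) for d in spot_in(n,q)][:4])
print(current_clock(),current_orientation())
E
```

```text
pics
side [-0.19669566 -1.0150954   0.84445422] [ 0.48164493  0.70484934 -0.52077401] -0.00137746900980581 [[473.31422696   0.         250.90540227]
 [  0.         473.31422696 193.43152384]
 [  0.           0.           1.        ]]
pail_center [([313.0, 280.0], 0.94), ([220.0, 289.0], 0.9), ([182.0, 202.0], 0.77)]
pail_grip [([221.0, 288.0], 0.69), ([188.0, 204.0], 0.62)]
pail_neck [([219.0, 291.0], 0.86), ([188.0, 204.0], 0.86), ([312.0, 278.0], 0.67)]
pail_nose [([188.0, 206.0], 0.98), ([310.0, 276.0], 0.89), ([218.0, 292.0], 0.74)]
rail_mouth [([218.0, 164.0], 0.95)]
rail_home [([218.0, 169.0], 0.66)]
round_center [([350.0, 242.0], 0.68)]
gauge_center [([316.0, 206.0], 0.65)]
top [ 0.2687512  -0.04880723  1.1906379 ] [ 0.16402489  0.01342827 -0.9863648 ] 0.006592871579586479 [[366.62916089   0.         259.63114374]
 [  0.         366.62916089 193.20454163]
 [  0.           0.           1.        ]]
pail_center [([362.0, 199.0], 0.89), ([214.0, 233.0], 0.72), ([180.0, 174.0], 0.67), ([353.0, 277.0], 0.59)]
pail_grip [([354.0, 275.0], 0.98), ([216.0, 232.0], 0.9)]
pail_neck [([352.0, 274.0], 0.91), ([216.0, 234.0], 0.74), ([365.0, 197.0], 0.7), ([274.0, 122.0], 0.3)]
pail_nose [([360.0, 199.0], 0.93), ([352.0, 275.0], 0.83), ([215.0, 229.0], 0.8)]
rail_mouth [([182.0, 169.0], 0.59)]
rail_home [([182.0, 174.0], 0.83), ([362.0, 203.0], 0.58)]
round_center [([354.0, 148.0], 0.8)]
gauge_center [([274.0, 122.0], 0.91)]
0.9 [ 7.95781518e-01  6.05583830e-01 -1.32476611e-05  1.33086321e-05]
```

View pics/side0.png

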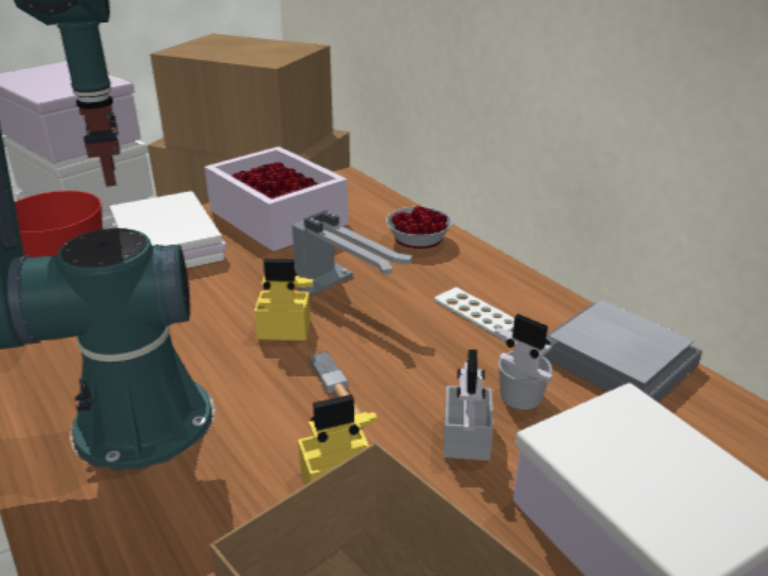

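View pics/top0.png

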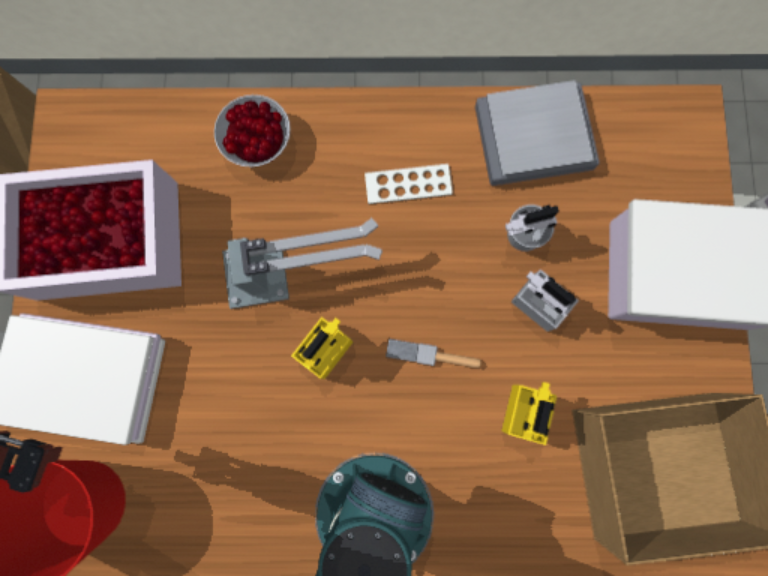

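The side view shows the steel square pail at about (312,278) native px, the round pail at (350,242), yellow look-alikes at (188,204) and (220,289), and the rail with its mouth to the right at about (265,175). Candidates for pail_center in the top view are (362,199) steel square, (353,277) yellow, (214,233) yellow and (354,148) round. The steel square at (362,199) fits the description. I'll confirm it in a crop.

Run:
```python
from h import *
import pickle
t=pickle.load(open("top0.pkl","rb"));s=pickle.load(open("side0.pkl","rb"))
a=cv2.resize(t["image"][120:225,330:400],(400,600),interpolation=cv2.INTER_CUBIC)
b=cv2.resize(s["image"][205:310,290:360],(400,600),interpolation=cv2.INTER_CUBIC)
cv2.imwrite("pics/crop1.png",np.hstack([a,b]))
a=cv2.resize(t["image"][140:210,145:260],(800,487),interpolation=cv2.INTER_CUBIC)
cv2.imwrite("pics/crop2.png",a)
a=cv2.resize(s["image"][130:200,185:285],(800,560),interpolation=cv2.INTER_CUBIC)
cv2.imwrite("pics/crop3.png",a)
for n,c in(("t",t),("s",s)):
    W=cloud(c)
    # fin: height .12-.17 in region, dark
    im=c["image"].max(-1)
    roi=(W[...,1]<-.15)&(W[...,0]>.38)&(W[...,0]<.8)
    m=roi&(W[...,2]>.125)&(W[...,2]<.18)&(im<70)
    k,l,st,ce=cv2.connectedComponentsWithStats(m.astype(np.uint8))
    for i in range(1,k):
        if st[i,4]>15:
            P=W[l==i];u,sv,vt=np.linalg.svd((P-P.mean(0))[:,:2],full_matrices=False)
            r=cv2.minAreaRect((P[:,:2]*1000).astype(np.float32));print(n,ce[i],st[i,4],P.mean(0).round(4),P[:,2].max().round(4),vt[0].round(3),r)
    m=(W[...,2]>.12)&(W[...,2]<.18)&(W[...,1]>0.0)&(W[...,1]<.4)&(W[...,0]>.4)&(W[...,0]<.68)
    k,l,st,ce=cv2.connectedComponentsWithStats(m.astype(np.uint8))
    for i in range(1,k):
        if st[i,4]>30:
            P=W[l==i];r=cv2.minAreaRect((P[:,:2]*1000).astype(np.float32));print(n,"rail",ce[i],st[i,4],P.min(0).round(3),P.max(0).round(3),np.percentile(P[:,2],[10,50,90]).round(4),r)
```

```text
t [360.34810127 142.93037975] 158 [ 0.5889 -0.3279  0.1567] 0.1688 [ 0.291 -0.957] ((591.1612548828125, -330.5328369140625), (26.34357261657715, 61.231689453125), 31.057580947875977)
t [372.25423729 194.89830508] 177 [ 0.4355 -0.3548  0.1571] 0.1686 [-0.67  -0.742] ((441.0926208496094, -360.80755615234375), (59.755271911621094, 26.94196128845215), 48.48408508300781)
t rail [194.49310345 168.21264368] 1740 [0.453 0.    0.122] [0.584 0.283 0.171] [0.1409 0.1449 0.1633] ((518.4759521484375, 137.31689453125), (90.88880157470703, 287.6161804199219), 8.582929611206055)
s [352.91690544 220.6017192 ] 349 [ 0.5862 -0.3344  0.1492] 0.1686 [ 0.289 -0.957] ((589.2025756835938, -331.2791442871094), (33.02288055419922, 57.9208869934082), 29.483314514160156)
s [314.43670886 246.79113924] 158 [ 0.4262 -0.368   0.1566] 0.1689 [-0.657 -0.753] ((433.5721740722656, -359.0735168457031), (61.98215866088867, 12.906708717346191), 50.07829666137695)
s rail [229.35973905 159.26188257] 1073 [0.448 0.    0.12 ] [0.587 0.276 0.172] [0.1361 0.1458 0.1617] ((516.3347778320312, 137.0578155517578), (82.56163787841797, 291.5726623535156), 12.510233879089355)
```

```bash
sleep 1
```

```text
(no output)
```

View pics/crop1.png

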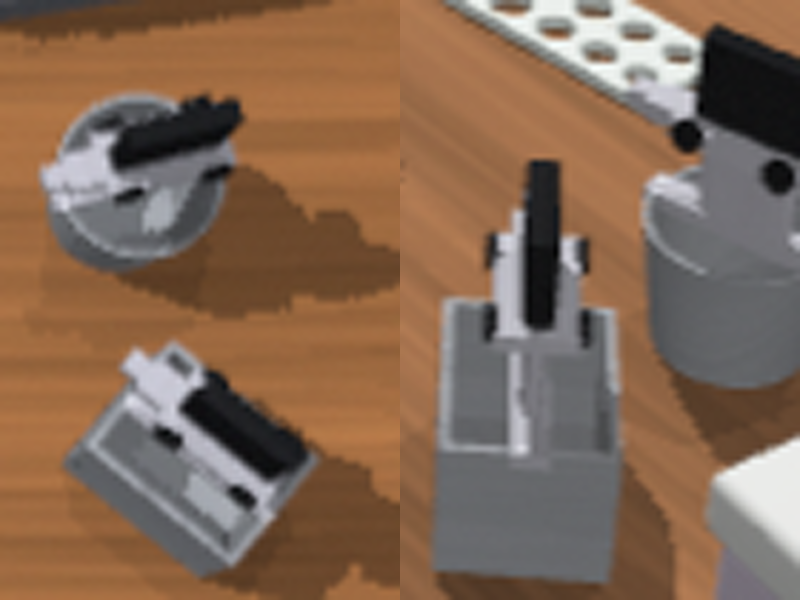

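View pics/crop2.png

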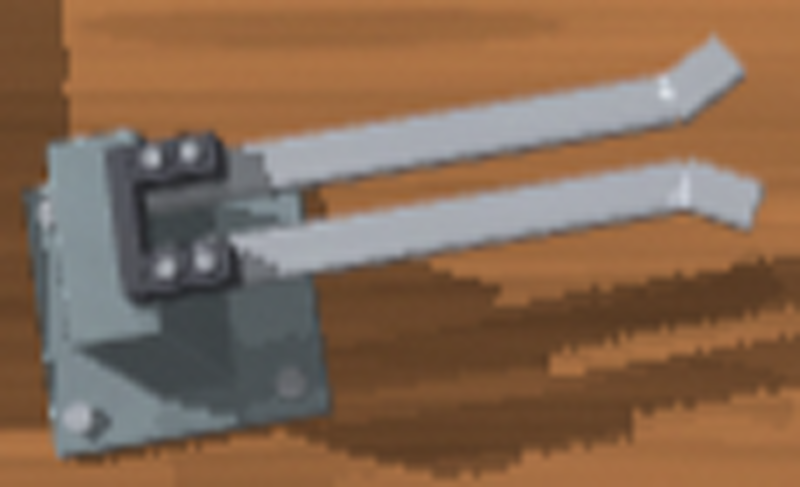

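View pics/crop3.png

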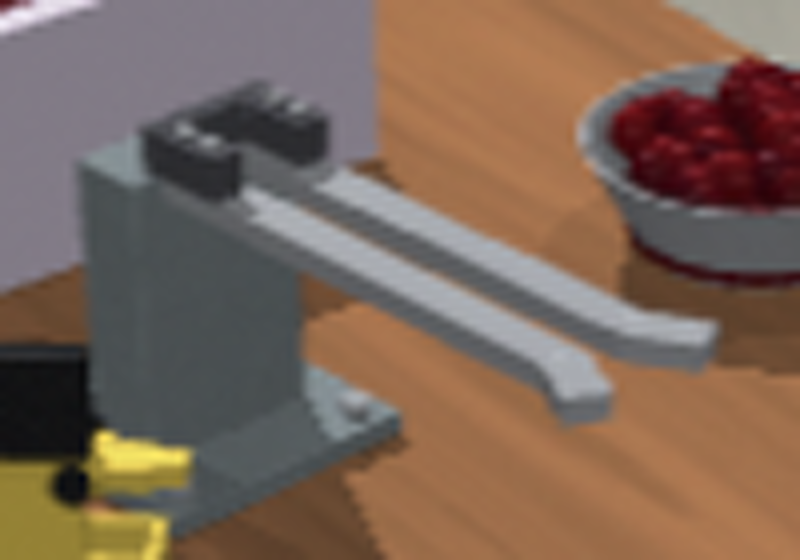

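The crop confirms it: the steel box pail is at top px (363,199), its fin at (372,195), and its white nose points up-left to about (354,183), towards world +x+y. The round pail sits above it. Next I'll fit the poses.

```bash
cat > fit.py <<'E'
from h import *
from scipy.optimize import minimize
def proj(c,X):
    X=np.atleast_2d(X);p=X@np.array(c["R"]).T+np.array(c["t"]);x=p[:,0]/p[:,2];y=p[:,1]/p[:,2];f=1+c["k1"]*(x*x+y*y);K=np.array(c["intrinsics"])
    return np.stack([K[0,0]*x*f+K[0,2],K[1,1]*y*f+K[1,2]],-1)
def frame(x,y,th,L):
    c,s=np.cos(th),np.sin(th);L=np.atleast_2d(L).astype(float)
    return np.stack([x+c*L[:,0]-s*L[:,1],y+s*L[:,0]+c*L[:,1],L[:,2]],-1)
def railpts(c,W):
    return c
def fit_rail(c,W,z=.145):
    m=(W[...,2]>.133)&(W[...,2]<.153)&(W[...,1]>-.03)&(W[...,1]<.21)&(W[...,0]>.44)&(W[...,0]<.6)&(c["image"].min(-1)>100)
    m=cv2.morphologyEx(m.astype(np.uint8),cv2.MORPH_OPEN,np.ones((2,2)))>0
    v,u=np.nonzero(m)
    P=np.array([at_height(c,a,b,z) for a,b in zip(u,v)])[:,:2]
    return P,m
E
python3 - <<'E'
from fit import *
import pickle
for n in("top","side"):
    c=pickle.load(open(n+"0.pkl","rb"));W=cloud(c)
    P,m=fit_rail(c,W)
    th0=np.deg2rad(90+9)
    # occupancy fit: maximize coverage
    def loc(p):
        d=P-p[:2];cs,sn=np.cos(p[2]),np.sin(p[2]);return d[:,0]*cs+d[:,1]*sn,-d[:,0]*sn+d[:,1]*cs
    def cost(p):
        x,y=loc(p);k=(x>15)&(x<160);e=np.abs(np.abs(y)-19)-10
        w=1/(1+np.exp(-(x-8)/3))*1/(1+np.exp((x-170)/3))
        return np.sum(w*np.clip(e+2,0,6)**2)/w.sum()
    Pm=P; P=P*1000
    best=None
    for dx in range(-10,11,4):
        for dt in(-.05,0,.05):
            r=minimize(lambda q:cost([q[0],0.0+10,q[1]]),[530+dx,th0+dt],method="Nelder-Mead")
            if best is None or r.fun<best.fun:best=r
    p=[best.x[0],10,best.x[1]];x,y=loc(p)
    print(n,best.fun,p,np.rad2deg(p[2]),len(P))
    for b in range(-60,220,20):
        k=(x>=b)&(x<b+20)
        if k.any():
            yy=y[k];print(b,k.sum(),[ (round(q.min(),1),round(q.mean(),1),round(q.max(),1)) if len(q) else None for q in(yy[yy<0],yy[yy>0])])
    # direct height
    Wm=W[m];print("z med",np.nanmedian(Wm[:,2]),np.nanstd(Wm[:,2]))
E
```

```text
top 0.4944739392321901 [np.float64(539.0837152949726), 10, np.float64(1.7396261276225573)] 99.67323504345926 1033
-40 19 [(np.float64(-35.7), np.float64(-28.3), np.float64(-23.1)), (np.float64(22.6), np.float64(28.1), np.float64(35.0))]
-20 103 [(np.float64(-40.2), np.float64(-26.2), np.float64(-11.1)), (np.float64(13.2), np.float64(26.3), np.float64(40.4))]
0 93 [(np.float64(-30.6), np.float64(-19.6), np.float64(-8.7)), (np.float64(9.7), np.float64(19.6), np.float64(31.0))]
20 94 [(np.float64(-29.1), np.float64(-18.9), np.float64(-8.7)), (np.float64(8.7), np.float64(18.7), np.float64(29.0))]
40 95 [(np.float64(-29.2), np.float64(-18.7), np.float64(-8.7)), (np.float64(8.7), np.float64(18.8), np.float64(29.0))]
60 94 [(np.float64(-29.2), np.float64(-18.9), np.float64(-8.7)), (np.float64(8.7), np.float64(19.0), np.float64(28.9))]
80 96 [(np.float64(-29.2), np.float64(-19.2), np.float64(-8.7)), (np.float64(8.7), np.float64(19.1), np.float64(29.4))]
100 96 [(np.float64(-29.2), np.float64(-19.1), np.float64(-8.7)), (np.float64(8.7), np.float64(19.0), np.float64(29.4))]
120 94 [(np.float64
[... 1419 characters left out ...]
oat64(8.9), np.float64(18.7), np.float64(29.2))]
100 40 [(np.float64(-28.4), np.float64(-18.8), np.float64(-9.6)), (np.float64(8.8), np.float64(19.2), np.float64(29.3))]
120 39 [(np.float64(-28.9), np.float64(-19.2), np.float64(-9.8)), (np.float64(8.7), np.float64(18.8), np.float64(29.3))]
140 40 [(np.float64(-29.3), np.float64(-19.4), np.float64(-7.8)), (np.float64(8.6), np.float64(19.0), np.float64(29.4))]
160 38 [(np.float64(-29.7), np.float64(-18.9), np.float64(-8.0)), (np.float64(8.5), np.float64(19.0), np.float64(29.4))]
180 19 [(np.float64(-27.3), np.float64(-20.2), np.float64(-12.9)), (np.float64(8.4), np.float64(16.2), np.float64(27.1))]
z med 0.14599919813478152 0.02582635766759968
```

Run:
```python
from fit import *
import pickle
th=np.deg2rad(99.62);
for n in("top","side"):
    c=pickle.load(open(n+"0.pkl","rb"));W=cloud(c)
    x0=.5391 if n=="top" else .54
    d=np.array([np.cos(th),np.sin(th),0]);l=np.array([-d[1],d[0],0])
    g=cv2.cvtColor(c["image"],cv2.COLOR_BGR2GRAY).astype(np.float32)
    W2=W-np.array([x0,.01,0]);s=W2@d;y=W2@l
    # profiles along s, for both bars top (z=.145) and cheek tops (z=.165)
    for z in(.145,.165):
      for yc in(-19,19):
        ss=np.arange(-45,235,2.)
        v=[]
        for q in ss:
            Q=[np.array([x0,.01,z])+d*q/1000+l*(yc+o)/1000 for o in(-4,0,4)]
            p=proj(c,Q);Q=[cv2.getRectSubPix(g,(1,1),(float(a),float(b)))[0,0] for a,b in p];v.append(np.mean(Q))
        v=np.array(v).round().astype(int)
        print(n,z,yc,"start",list(zip(ss[:28].astype(int).tolist(),v[:28].tolist())) if z==.145 else "", "end",list(zip(ss[-35:].astype(int).tolist(),v[-35:].tolist())))
    im=c["image"].copy();
    for o in(0,):
      for z,s0,s1,y0,y1 in((.145,o,o+190,9,29),(.145,o,o+190,-29,-9),(.165,o+190,o+220,15,29),(.165,o+190,o+220,-29,-15)):
        Q=np.array([np.array([x0,.01,z])+d*a/1000+l*b/1000 for a,b in((s0,y0),(s1,y0),(s1,y1),(s0,y1))])
        p=proj(c,Q)
        big=None
        if 'ov' not in dir() or True: pass
        im=im
        globals().setdefault('L'+n,[]).append(p)
    r=(140,145,80,115) if n=="top" else (130,190,75,110)
    k=7;crop=cv2.resize(im[r[0]:r[0]+r[2],r[1]:r[1]+r[3]],None,fx=k,fy=k,interpolation=cv2.INTER_CUBIC)
    for p in globals()['L'+n]:
        cv2.polylines(crop,[np.round((p-[r[1],r[0]]+.5)*k).astype(np.int32)],True,(0,0,255),1)
    cv2.imwrite(f"pics/ov_{n}.png",crop[:600,:800])
```

```text
top 0.145 -19 start [(-45, 119), (-43, 118), (-41, 118), (-39, 118), (-37, 118), (-35, 118), (-33, 118), (-31, 118), (-29, 117), (-27, 117), (-25, 117), (-23, 116), (-21, 114), (-19, 115), (-17, 117), (-15, 118), (-13, 119), (-11, 121), (-9, 128), (-7, 135), (-5, 144), (-3, 148), (-1, 153), (1, 161), (3, 164), (5, 164), (7, 168), (9, 167)] end [(165, 167), (167, 166), (169, 164), (171, 165), (173, 167), (175, 168), (177, 165), (179, 147), (181, 124), (183, 114), (185, 114), (187, 113), (189, 113), (191, 114), (193, 113), (195, 107), (197, 88), (199, 78), (201, 74), (203, 76), (205, 77), (207, 76), (209, 74), (211, 73), (213, 74), (215, 74), (217, 74), (219, 74), (221, 75), (223, 76), (225, 76), (227, 73), (229, 72), (231, 69), (233, 51)]
top 0.145 19 start [(-45, 115), (-43, 115), (-41, 115), (-39, 115), (-37, 116), (-35, 116), (-33, 116), (-31, 117), (-29, 117), (-27, 119), (-25, 125), (-23, 141), (-21, 155), (-19, 160), (-17, 163), (-15, 167), (-13, 170), (-11, 171), (-9, 171), (-7, 171), (-5, 172), (-3, 171), (-1, 171), (1, 171), (3, 173), (5, 178), (7, 193), (9, 187)] end [(165, 
[... 2892 characters left out ...]
 79), (185, 68), (187, 59), (189, 51), (191, 47), (193, 45), (195, 45), (197, 48), (199, 52), (201, 56), (203, 59), (205, 60), (207, 60), (209, 61), (211, 63), (213, 63), (215, 61), (217, 58), (219, 57), (221, 61), (223, 66), (225, 69), (227, 68), (229, 66), (231, 66), (233, 68)]
side 0.165 19 start  end [(165, 97), (167, 96), (169, 95), (171, 95), (173, 96), (175, 96), (177, 96), (179, 95), (181, 95), (183, 93), (185, 91), (187, 86), (189, 79), (191, 72), (193, 65), (195, 60), (197, 58), (199, 60), (201, 67), (203, 75), (205, 82), (207, 87), (209, 92), (211, 100), (213, 107), (215, 113), (217, 113), (219, 103), (221, 92), (223, 88), (225, 92), (227, 104), (229, 111), (231, 114), (233, 105)]
```

```bash
sleep 2
```

```text
(no output)
```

View pics/ov_top.png

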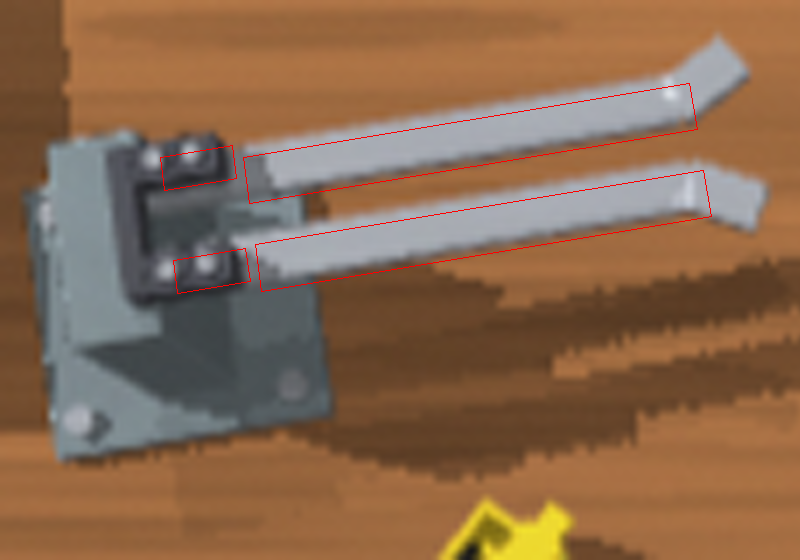

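View pics/ov_side.png

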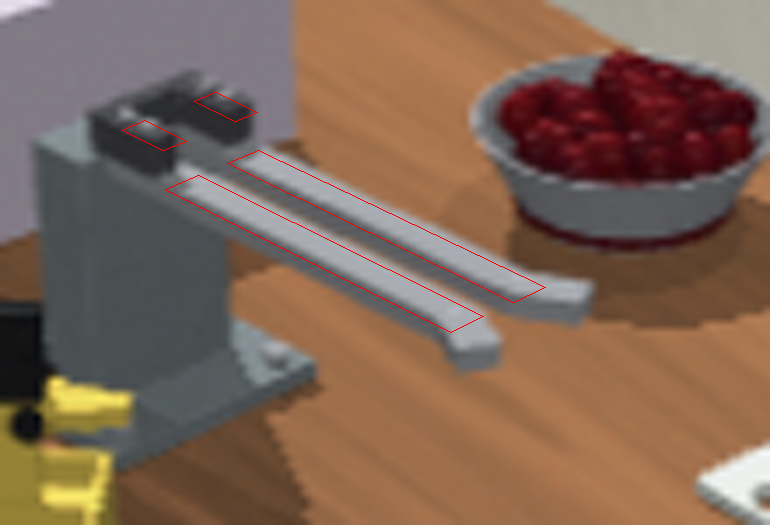

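Run:
```python
from fit import *
from scipy.optimize import least_squares
import pickle
# image-edge fit: sample grey profiles across each bar in rail frame, find subpixel inner/outer top edges
for n in("top","side"):
    c=pickle.load(open(n+"0.pkl","rb"));W=cloud(c)
    W_=W
    m=(W[...,2]>.133)&(W[...,2]<.153)&(W[...,1]>-.03)&(W[...,1]<.21)&(W[...,0]>.44)&(W[...,0]<.6)&(c["image"].min(-1)>130)
    k,l,st,_=cv2.connectedComponentsWithStats(m.astype(np.uint8),connectivity=4)
    v,u=np.nonzero(np.isin(l,[i for i in range(1,k) if st[i,4]>40]))
    P=np.array([at_height(c,a,b,.145) for a,b in zip(u,v)])[:,:2]*1000
    def loc(p):
        d=P-p[:2];cs,sn=np.cos(p[2]),np.sin(p[2]);return d[:,0]*cs+d[:,1]*sn,-d[:,0]*sn+d[:,1]*cs
    def cost(q):
        x,y=loc([q[0],10,q[1]]);e=np.abs(np.abs(y)-19)-10
        w=1/(1+np.exp(-(x-15)/3))*1/(1+np.exp((x-165)/3))
        return np.sum(w*np.clip(e+2,0,6)**2)/w.sum()
    rs=[minimize(cost,[540+dx,np.deg2rad(99.6)+dt],method="Nelder-Mead") for dx in range(-10,11,4) for dt in(-.05,0,.05)]
    r=min(rs,key=lambda r:r.fun);x,y=loc([r.x[0],10,r.x[1]]);k=(x>15)&(x<165)
    # robust check: centre of the gap from means
    print(n,r.fun,r.x[0],np.rad2deg(r.x[1]),"bar mean y",y[k&(y>0)].mean(),y[k&(y<0)].mean(),"n",(k&(y>0)).sum(),(k&(y<0)).sum())
    th=r.x[1];d=np.array([np.cos(th),np.sin(th),0]);lt=np.array([-d[1],d[0],0]);o=np.array([r.x[0]/1000,.01,0])
    rr=(140,145,80,115) if n=="top" else (130,190,75,110)
    kk=7;crop=cv2.resize(c["image"][rr[0]:rr[0]+rr[2],rr[1]:rr[1]+rr[3]],None,fx=kk,fy=kk,interpolation=cv2.INTER_CUBIC)
    for s0 in(4,):
      for z,a0,a1,y0,y1 in((.145,0,190,9,29),(.145,0,190,-29,-9),(.165,190,220,15,29),(.165,190,220,-29,-15)):
        p=proj(c,np.array([o+[0,0,z]+d*(a+s0)/1000+lt*b/1000 for a,b in((a0,y0),(a1,y0),(a1,y1),(a0,y1))]))
        cv2.polylines(crop,[np.round((p-[rr[1],rr[0]]+.5)*kk).astype(np.int32)],True,(0,0,255),1)
    cv2.imwrite(f"pics/ov2_{n}.png",crop[:600,:800])
```

```text
top 0.1740583418663929 543.4313528722225 99.69029343324854 bar mean y 18.86861348346379 -18.916199273983977 n 330 326
side 0.2402863530108806 543.2945323414069 99.45112361359318 bar mean y 19.196303844890426 -19.158174140339973 n 145 132
```

```bash
sleep 2
```

```text
(no output)
```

View pics/ov2_top.png

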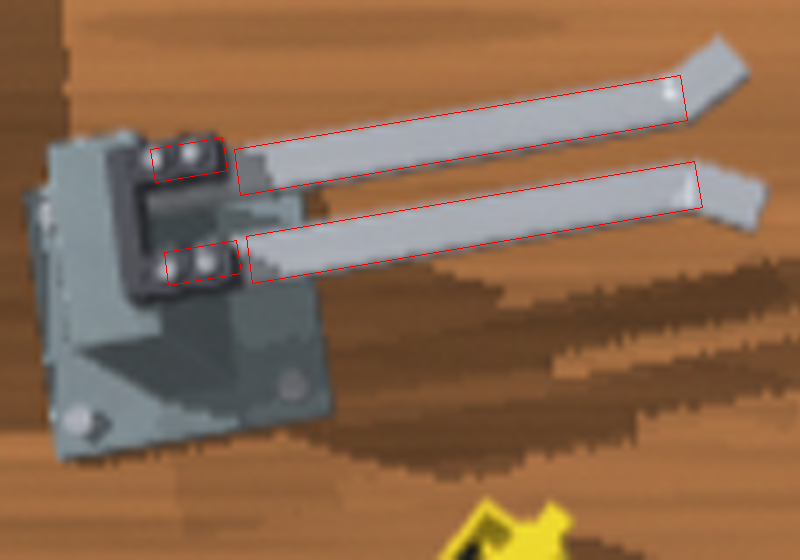

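View pics/ov2_side.png

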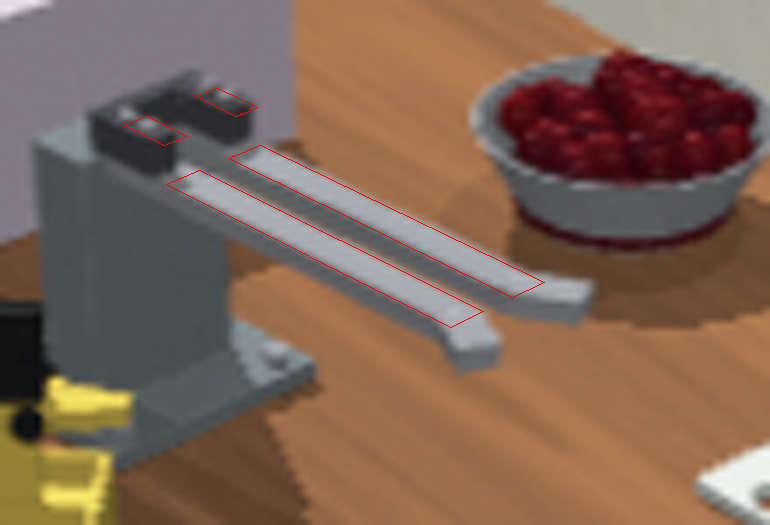

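The rail fits in both views: the centreline passes x=543.4 mm at y=10 mm with heading 99.57°, and the mouth is at about (0.543, 0.014). Now I'll fit the pail's fin.

```bash
cat > fin.py <<'E'
from fit import *
FIN=np.array([[a*.03,b*.007,z] for a in(-1,1) for b in(-1,1) for z in(.12,.165)])
def finmask(c,cx,cy,r=14):
    m=(c["image"].max(-1)<75).astype(np.uint8)
    k,l,st,ce=cv2.connectedComponentsWithStats(m,connectivity=4)
    h=l[int(cy)-r:int(cy)+r,int(cx)-r:int(cx)+r];ids=[i for i in np.unique(h) if i]
    b=max(ids,key=lambda i:(h==i).sum());return l==b
def render(c,pts,r0,r1,c0,c1,k=6):
    p=proj(c,pts);h=cv2.convexHull(((p-[c0,r0]+.5)*k).astype(np.float32)).round().astype(np.int32)
    im=np.zeros(((r1-r0)*k,(c1-c0)*k),np.float32);cv2.fillConvexPoly(im,h,1);return cv2.resize(im,(c1-c0,r1-r0),interpolation=cv2.INTER_AREA)
def fitfin(cams,p0,dz=0):
    # cams: list of (c,cx,cy)
    D=[]
    for c,cx,cy in cams:
        m=finmask(c,cx,cy);w=(int(cy)-28,int(cy)+28,int(cx)-28,int(cx)+28);D.append((c,m[w[0]:w[1],w[2]:w[3]].astype(float),w))
    F=FIN+[0,0,dz]
    def cost(q):
        return sum(((render(c,frame(q[0]/1000,q[1]/1000,q[2]/100,F),*w)-m)**2).sum() for c,m,w in D)
    best=None
    for a in(-6,0,6):
        for b in(-6,0,6):
            r=minimize(cost,[p0[0]+a,p0[1]+b,p0[2]*100],method="Nelder-Mead",options=dict(initial_simplex=np.array([[p0[0]+a,p0[1]+b,p0[2]*100],[p0[0]+a+5,p0[1]+b,p0[2]*100],[p0[0]+a,p0[1]+b+5,p0[2]*100],[p0[0]+a,p0[1]+b,p0[2]*100+8]])))
            if best is None or r.fun<best.fun:best=r
    return best,[m.sum() for _,m,_ in D]
E
python3 - <<'E'
from fin import *
import pickle
t=pickle.load(open("top0.pkl","rb"));s=pickle.load(open("side0.pkl","rb"))
T=(t,372,195);S=(s,314,247);th=np.arctan2(.745,.665)
for nm,C in(("top",[T]),("side",[S]),("both",[T,S])):
    for dz in(0,.004):
        r,a=fitfin(C,(432,-360,th),dz);print(nm,dz,r.fun,r.x[:2],np.rad2deg(r.x[2]/100),a)
r,_=fitfin([T,S],(432,-360,th));q=r.x
for (c,cx,cy),n in((T,"t"),(S,"s")):
    w=(cy-30,cx-40);k=8
    crop=cv2.resize(c["image"][w[0]:w[0]+65,w[1]:w[1]+50],None,fx=k,fy=k,interpolation=cv2.INTER_CUBIC)
    G=[FIN,np.array([[a*.05,b*.038,z] for a in(-1,1) for b in(-1,1) for z in(.07,)]),np.array([[.035,.01,.12],[.053,.01,.12],[.053,.006,.12],[.065,.006,.12],[.065,-.006,.12],[.053,-.006,.12],[.053,-.01,.12],[.035,-.01,.12]])]
    for i,g in enumerate(G):
        p=proj(c,frame(q[0]/1000,q[1]/1000,q[2]/100,g));p=((p-[w[1],w[0]]+.5)*k).astype(np.float32)
        cv2.polylines(crop,[(cv2.convexHull(p) if i<2 else p).round().astype(np.int32)],True,[(0,0,255),(0,255,0),(255,0,0)][i],1)
    cv2.imwrite(f"pics/fin_{n}.png",crop)
cv2.imwrite("pics/fin.png",np.hstack([cv2.imread("pics/fin_t.png"),cv2.imread("pics/fin_s.png")]))
E
```

```text
top 0 19.07175942124041 [ 439.0547562  -359.08005597] 47.92243196847053 [np.float64(191.0)]
top 0.004 19.812500070884006 [ 438.36077251 -357.97409081] 49.09196617641364 [np.float64(191.0)]
side 0 17.684413653154536 [ 437.68516854 -355.34729388] 47.518481970889965 [np.float64(166.0)]
side 0.004 19.746142268514298 [ 433.25622079 -360.23860905] 47.313357470266325 [np.float64(166.0)]
both 0 56.21759282504384 [ 437.53717438 -356.72889592] 48.24847585759922 [np.float64(191.0), np.float64(166.0)]
both 0.004 54.37500060691191 [ 437.13379655 -356.78969053] 48.26917647262062 [np.float64(191.0), np.float64(166.0)]
```

```bash
sleep 15
```

```text
(no output)
```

View pics/fin.png

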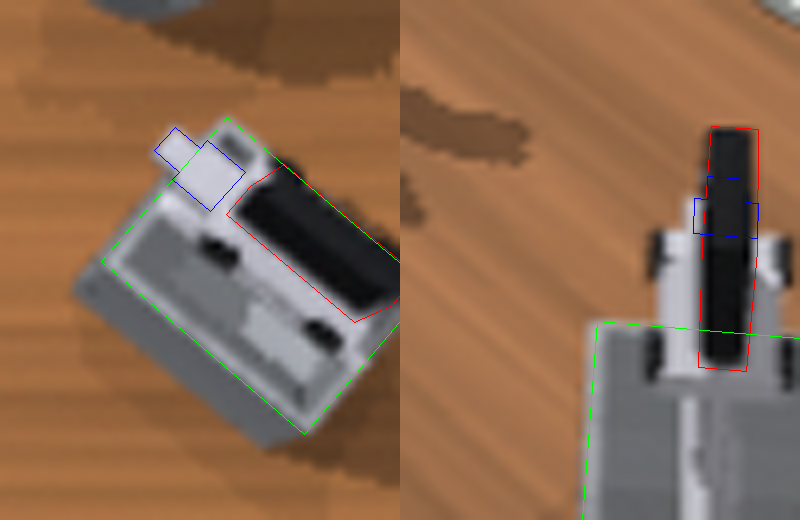

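The top overlay matches the nose and rim to within about 1 px, and the two views disagree by about ±2 mm. The pail is at about (0.4375, −0.357) with yaw 48.2°. Closing the jaws will centre it across the fin. Next I'll check IK and clearances, then grasp.

```bash
cat > plan.py <<'E'
from h import *
from scipy.spatial.transform import Rotation as Ro
RA=np.deg2rad(99.57);D=np.array([np.cos(RA),np.sin(RA),0]);MOUTH=np.array([.5434,.010,0])+.004*D
PA=np.deg2rad(48.2);PAIL=np.array([.4375,-.357,0])
G=.129 # TCP height above pail underside
def ori(yaw,flip):
    a=yaw+np.pi/2+(np.pi if flip else 0);x=np.array([np.cos(a),np.sin(a),0]);z=np.array([0,0,-1.]);return Ro.from_matrix(np.stack([x,np.cross(z,x),z],1)).as_quat()
def rail(s,under):return MOUTH+D*s+[0,0,under+G]
E
python3 - <<'E'
from plan import *
import pickle
for f in(0,1):
    for nm,p,y in(("above",PAIL+[0,0,.25],PA),("grasp",PAIL+[0,0,G],PA),("lift",PAIL+[0,0,G+.2],PA),("prehi",rail(-.11,.2),RA),("pre",rail(-.11,.037),RA),("mid",rail(.05,.037),RA),("home",rail(.155,.035),RA)):
        q=inverse_kinematics(p,ori(y,f));print(f,nm,p.round(3),None if q is None else np.round(q,2))
W=cloud(pickle.load(open("top0.pkl","rb")))
k=(W[...,0]>.35)&(W[...,0]<.6)&(W[...,1]<-.42)&(W[...,1]>-.6);print("box near",np.nanmax(W[k][:,2]),W[k&(W[...,2]>.1)][:,1].max())
print(W[122,274])
E
```

```text
0 above [ 0.438 -0.357  0.25 ] None
0 grasp [ 0.438 -0.357  0.129] None
0 lift [ 0.438 -0.357  0.329] None
0 prehi [ 0.561 -0.095  0.329] [-0.29  0.24  1.42 -0.    1.48  2.69]
0 pre [ 0.561 -0.095  0.166] [-0.29  0.37  1.65 -0.    1.12  2.69]
0 mid [0.534 0.063 0.166] [-0.01  0.33  1.71 -0.    1.1   2.96]
0 home [0.517 0.167 0.164] None
1 above [ 0.438 -0.357  0.25 ] [-0.81  0.28  1.55 -0.    1.31 -0.08]
1 grasp [ 0.438 -0.357  0.129] [-0.81  0.41  1.69 -0.    1.04 -0.08]
1 lift [ 0.438 -0.357  0.329] [-0.81  0.23  1.43 -0.    1.48 -0.08]
1 prehi [ 0.561 -0.095  0.329] [-0.29  0.24  1.42 -0.    1.48 -0.46]
1 pre [ 0.561 -0.095  0.166] [-0.29  0.37  1.65 -0.    1.12 -0.46]
1 mid [0.534 0.063 0.166] [-0.01  0.33  1.71 -0.    1.1  -0.18]
1 home [0.517 0.167 0.164] [ 0.18  0.34  1.7  -0.    1.1   0.02]
box near 0.14681059396687832 -0.4957152614167932
[ 0.70914046 -0.0808828   0.00792779]
```

Run:
```python
from plan import *
p=current_position();servo_line([p[0],p[1],.33],rate=.2)
o=ori(PA,1)
move_ptp(PAIL+[0,0,.27],o);print(current_clock())
move_gripper(.06)
servo_line(PAIL+[0,0,G],o,rate=.12,contact_N=8)
print(current_position(),current_clock())
move_gripper(0.0);print("gap",current_finger_gap(),current_force())
f0=np.array(current_force())
servo_line(PAIL+[0,0,G+.03],rate=.1);print("gap",current_finger_gap(),np.array(current_force())-f0,current_clock())
for n in("top","side"):
    c=capture(n);cv2.imwrite(f"pics/g_{n}.png",c["image"])
a=cv2.imread("pics/g_top.png")[100:250,290:440];b=cv2.imread("pics/g_side.png")[160:310,240:390]
cv2.imwrite("pics/g.png",cv2.resize(np.hstack([a,b]),(800,400),interpolation=cv2.INTER_CUBIC))
```

```text
4.9917
[ 0.43791761 -0.35743877  0.12970116] 6.9417
gap 0.014024658417157606 [-0.50154971 -0.89000343 -0.33234831]
gap 0.013975427705250254 [ 0.04453103  1.46856908 -2.73924183] 8.1667
```

```bash
sleep 1
```

```text
(no output)
```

View pics/g.png

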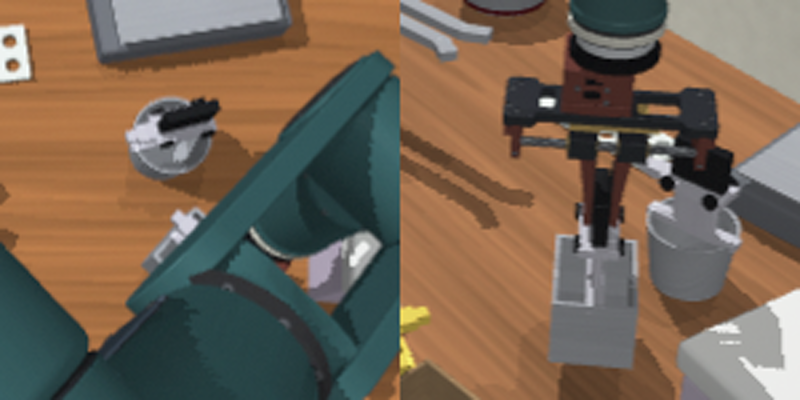

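The fin is held (gap 14.0 mm, about 2.7 N added weight) and the pail hangs upright. Now I'll carry it to the rail's mouth and look before inserting.

```bash
cat > look.py <<'E'
from h import *
def look(tag):
    for n in("top","side"):
        c=capture(n);cv2.imwrite(f"pics/{tag}_{n}.png",c["image"])
    a=cv2.imread(f"pics/{tag}_top.png")[110:230,150:310];b=cv2.imread(f"pics/{tag}_side.png")[110:230,170:330]
    cv2.imwrite(f"pics/{tag}.png",cv2.resize(np.vstack([a,b]),(400*2,600*2))[::1] if 0 else cv2.resize(np.hstack([a,b]),(800,300),interpolation=cv2.INTER_CUBIC))
    cv2.imwrite(f"pics/{tag}_s.png",cv2.resize(b,(800,600),interpolation=cv2.INTER_CUBIC))
E
python3 - <<'E'
from plan import *
from look import look
o=ori(RA,1)
servo_line(PAIL+[0,0,G+.2],rate=.2)
move_ptp(rail(-.11,.2),o)
servo_line(rail(-.11,.038),o,rate=.15)
print(current_position(),rail(-.11,.038),current_clock(),current_force(),current_finger_gap())
look("pre")
E
```

```text
[ 0.56176261 -0.09487408  0.16786619] [ 0.56102276 -0.09452482  0.167     ] 11.6167 [ 0.24581605 -0.15587276 -2.15597919] 0.013793490608787425
```

```bash
sleep 1
```

```text
(no output)
```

View pics/pre.png

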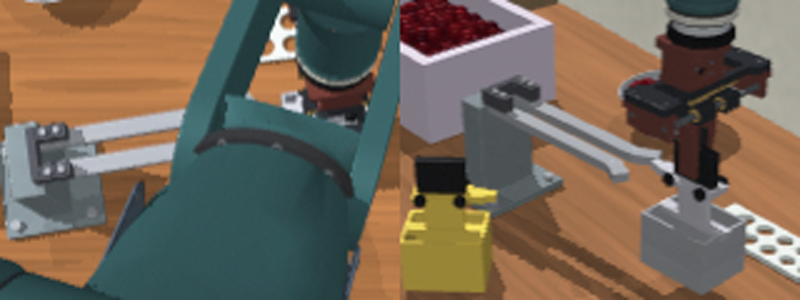

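View pics/pre_s.png

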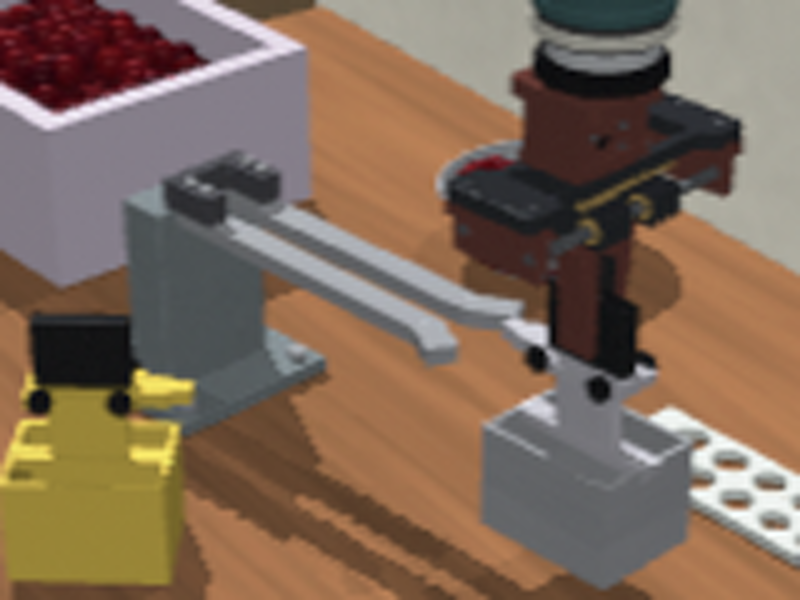

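The pail stands square to the mouth with its nose just before the splay (side native ≈(275,177)). Now I'll run it in.

Run:
```python
from plan import *
from look import look
o=ori(RA,1)
f=lambda:np.round(current_force(),2)
print(f(),servo_line(rail(0.03,.038),o,rate=.08,contact_N=8),current_position(),f(),current_clock())
sleep(.2)
P=np.array(current_position())-MOUTH;print("s",P@D,"lat",P@np.array([-D[1],D[0],0]))
look("ins")
```

```text
[-0.51 -0.31 -2.14] False [0.53783528 0.04315254 0.16699654] [ 0.6  -0.01 -2.6 ] 13.6167
s 0.02977492168439857 lat -2.1964840040402875e-05
```

```bash
sleep 1
```

```text
(no output)
```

View pics/ins_s.png

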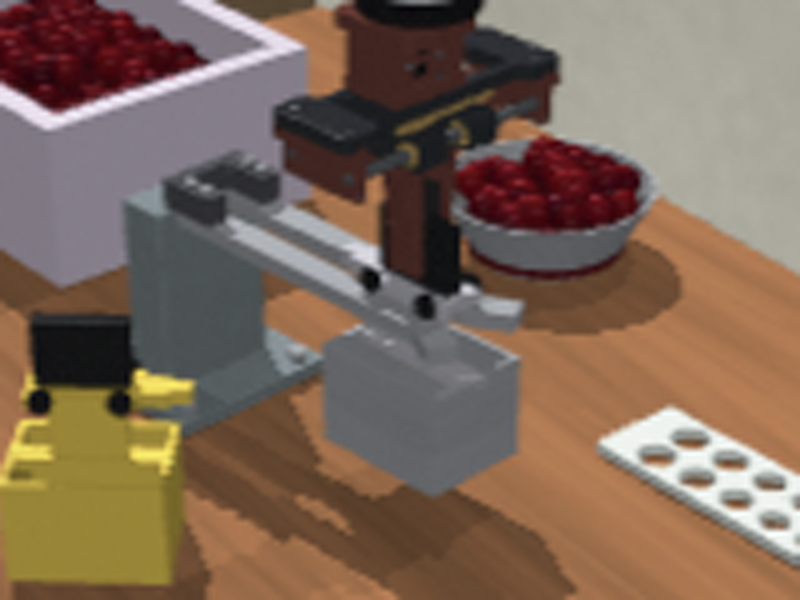

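The neck is between the bars and the head is over them, with no contact force. Next I'll slide it on to the stop.

Run:
```python
from plan import *
from look import look
o=ori(RA,1);lt=np.array([-D[1],D[0],0])
f=lambda:np.round(current_force(),2)
def st(t):
    P=np.array(current_position())-MOUTH;F=np.array(current_force());print(t,"s",round(P@D,4),"lat",round(P@lt,4),"z",round(P[2],4),"F along",round(F@D,2),"lat",round(F@lt,2),"z",round(F[2],2),"t",current_clock())
print(servo_line(rail(0.14,.0372),o,rate=.08,contact_N=8));st("near")
print(servo_line(rail(0.172,.0372),o,rate=.02,contact_N=4));st("touch")
look("tch")
```

```text
False
near s 0.1396 lat 0.0 z 0.1662 F along -0.85 lat 0.09 z -2.15 t 15.4417
True
touch s 0.1595 lat 0.0005 z 0.1657 F along -0.93 lat -1.38 z -1.56 t 16.4417
```

```bash
sleep 1
```

```text
(no output)
```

View pics/tch_s.png

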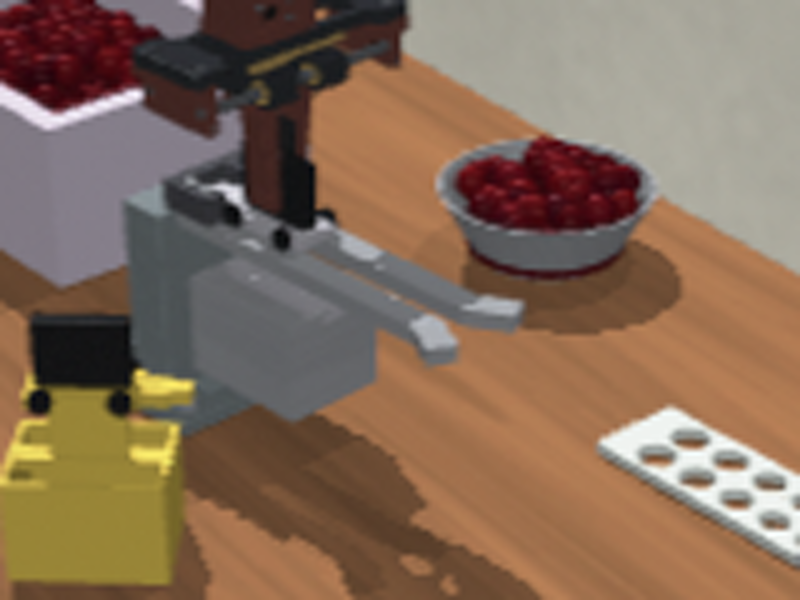

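It touches at s=159.5 mm, against the 155 mm expected plus a few mm of grip offset, and the nose is in the notch. I'll lower it onto the bars, press forward once more, and release.

Run:
```python
from plan import *
from look import look
lt=np.array([-D[1],D[0],0])
def st(t):
    P=np.array(current_position())-MOUTH;F=np.array(current_force());print(t,"s",round(P@D,4),"lat",round(P@lt,4),"z",round(P[2],4),"F along",round(F@D,2),"lat",round(F@lt,2),"z",round(F[2],2),"t",current_clock())
sleep(.2);st("rest")
p=np.array(current_position())
print(servo_line(p-D*.001,rate=.02));sleep(.1);st("back")
p=np.array(current_position())
print(servo_line(p-[0,0,.005],rate=.01,contact_N=3));sleep(.1);st("down")
p=np.array(current_position())
print(servo_line(p+D*.008,rate=.015,contact_N=5));sleep(.2);st("fwd")
look("fwd")
```

```text
rest s 0.1595 lat 0.0013 z 0.1649 F along -0.3 lat -0.64 z -1.81 t 16.7417
False
back s 0.1585 lat 0.0015 z 0.1648 F along 0.65 lat -1.0 z -2.45 t 17.0917
True
down s 0.1585 lat 0.0012 z 0.164 F along -0.27 lat 0.53 z 5.77 t 17.4667
True
fwd s 0.1595 lat 0.0012 z 0.164 F along -0.51 lat 0.79 z 6.41 t 17.975
```

```bash
sleep 1
```

View pics/fwd_s.png

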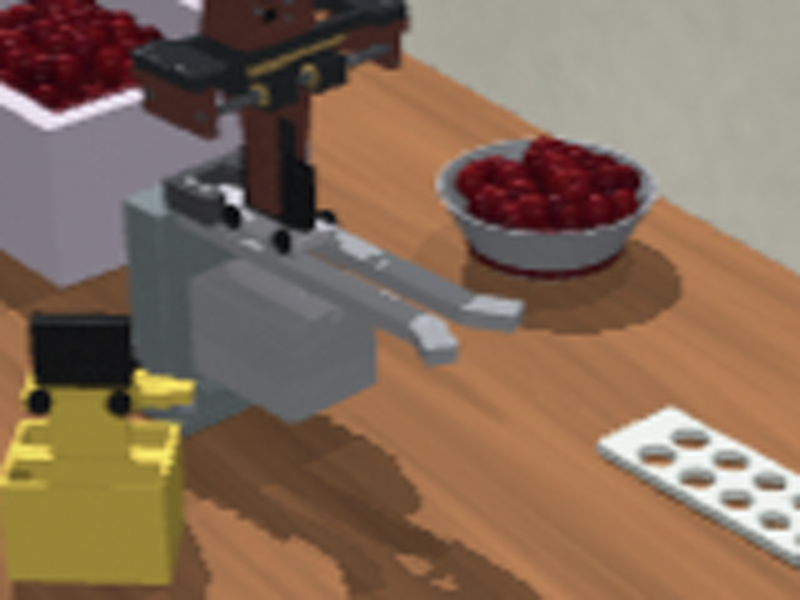

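The stop is met again at s=159.5 mm, and the head landed at TCP z=0.164 against 0.1647 expected. Now releasing.

Run:
```python
from plan import *
move_gripper(.05);print(current_finger_gap(),current_force(),current_clock())
p=np.array(current_position())
servo_line(p+[0,0,.12],rate=.12)
# park clear of both views
goto_joints([1.186,.1,1.2,0,1.272,-.115]);sleep(.3);print(current_position(),current_clock())
import pickle
for n in("top","side"):
    c=capture(n);pickle.dump(c,open(n+"1.pkl","wb"))
    for q in("pail_center","pail_nose","rail_home","round_center","gauge_center"):
        print(n,q,[(np.round(d["xy"]).tolist(),round(d["conf"],2)) for d in spot_in(n,q)][:4])
    r=(130,140,85,120) if n=="top" else (130,180,75,110)
    cv2.imwrite(f"pics/end_{n}.png",cv2.resize(c["image"][r[0]:r[0]+r[2],r[1]:r[1]+r[3]],None,fx=6,fy=6,interpolation=cv2.INTER_CUBIC))
```

```text
0.04988644838503504 [-0.51794095 -0.33904108  0.07174363] 18.8083
[0.2047324  0.68797578 0.56106391] 22.6
top pail_center [([355.0, 275.0], 0.78)]
top pail_nose [([353.0, 277.0], 0.8), ([213.0, 233.0], 0.66)]
top rail_home [([172.0, 177.0], 0.68)]
top round_center [([354.0, 148.0], 0.85), ([190.0, 171.0], 0.59)]
top gauge_center [([273.0, 122.0], 0.83)]
side pail_center [([219.0, 289.0], 0.86), ([223.0, 175.0], 0.85), ([186.0, 204.0], 0.8)]
side pail_nose [([220.0, 291.0], 0.74), ([225.0, 172.0], 0.61), ([187.0, 203.0], 0.61)]
side rail_home [([210.0, 164.0], 0.69)]
side round_center [([348.0, 243.0], 0.78)]
side gauge_center [([315.0, 205.0], 0.95)]
```

```bash
sleep 1
```

```text
(no output)
```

View pics/end_top.png

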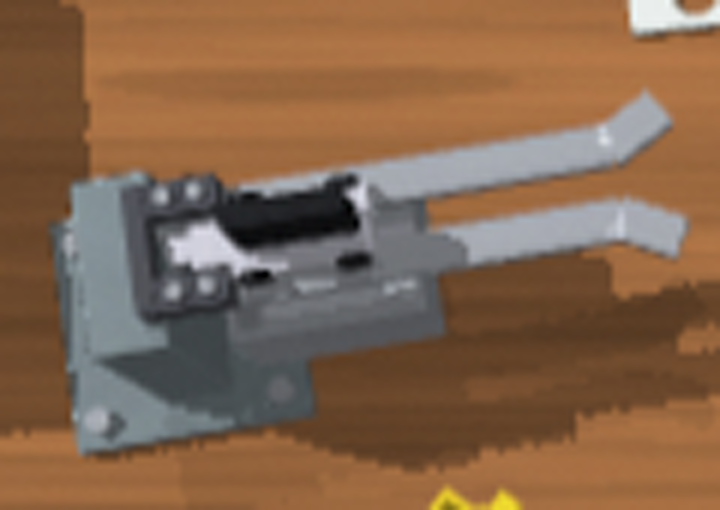

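View pics/end_side.png

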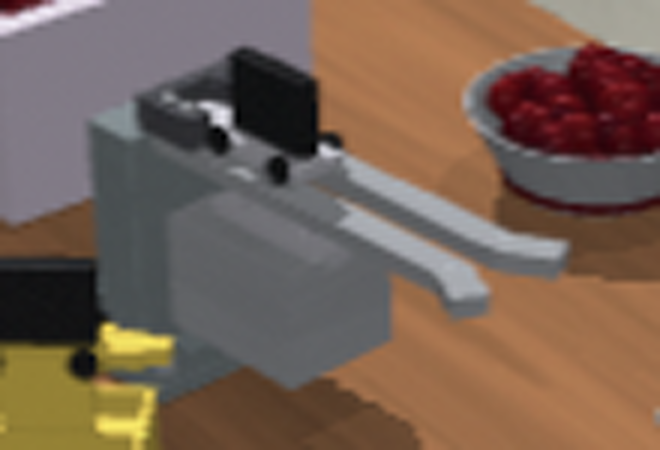

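Run:
```python
from fin import *
from plan import MOUTH,D,RA
import pickle
t=pickle.load(open("top1.pkl","rb"));s=pickle.load(open("side1.pkl","rb"))
T=(t,188,165);S=(s,226,147);lt=np.array([-D[1],D[0],0])
for nm,C in(("top",[T]),("side",[S])):
    r,a=fitfin(C,(517,169,RA),.035);P=np.array([r.x[0],r.x[1],0])/1000-MOUTH;print(nm,r.fun,r.x[:2],np.rad2deg(r.x[2]/100),a,"nose-home s",P@D+.065-.22,"lat",P@lt)
p=at_height(t,140+170/6-.5,130+247/6-.5,.155)-MOUTH;print("tip",p@D-.22,p@lt)
# expected pixels overlay of home pose
for n,c,r in(("t",t,(130,140,85,120)),("s",s,(130,180,75,110))):
    k=6;crop=cv2.resize(c["image"][r[0]:r[0]+r[2],r[1]:r[1]+r[3]],None,fx=k,fy=k,interpolation=cv2.INTER_CUBIC)
    o=MOUTH+D*.155
    N=np.array([[.035,.022,.155],[.035,.01,.155],[.053,.01,.155],[.053,.006,.155],[.065,.006,.155],[.065,-.006,.155],[.053,-.006,.155],[.053,-.01,.155],[.035,-.01,.155],[.035,-.022,.155],[-.035,-.022,.155],[-.035,.022,.155]])
    for g,col in((N,(255,0,0)),(FIN+[0,0,.035],(0,0,255))):
        p=((proj(c,frame(o[0],o[1],RA,g))-[r[1],r[0]]+.5)*k).astype(np.float32)
        if len(g)==8:p=cv2.convexHull(p)
        cv2.polylines(crop,[p.round().astype(np.int32)],True,col,1)
    cv2.imwrite(f"pics/chk_{n}.png",crop)
```

```text
top 64.40123442414412 [516.97534649 170.72002837] 96.02295821045126 [np.float64(231.0)] nose-home s 0.0038764869718769523 lat -0.0006631922277236246
side 58.85802473146239 [515.30056206 174.17254144] 96.164397656353 [np.float64(267.0)] nose-home s 0.007559389211274692 lat 0.00041429581442780847
tip 0.0006976148130695969 -0.0014613263456519504
```

```bash
sleep 8
```

```text
(no output)
```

View pics/chk_t.png

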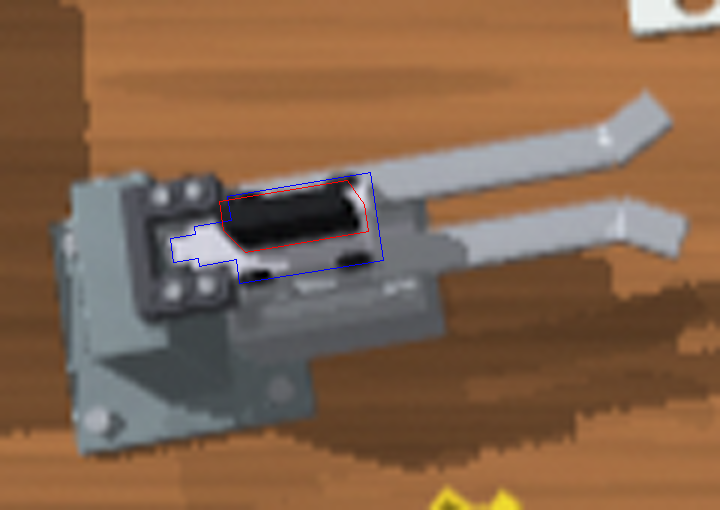

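View pics/chk_s.png

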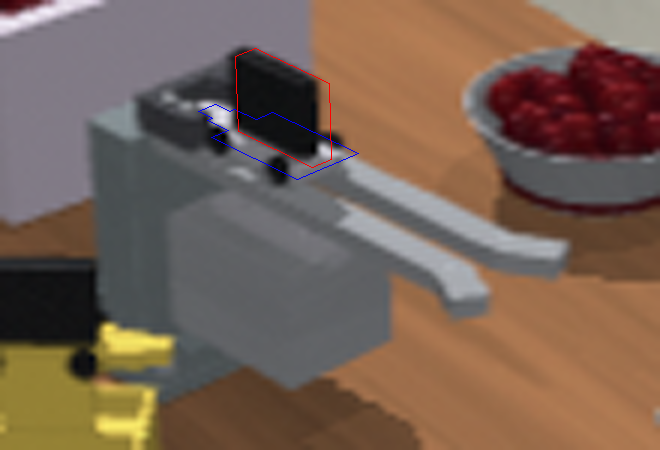

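The overlay puts the nose in the notch with the shoulders at the cheeks. The round pail (354,148) and gauge (273,122) are where they were at the start to within 1 px, and the arm is clear. Handing in.

Run:
```python
from bench import *
print(current_qvel(),current_clock());close_job()
```

```text
[-2.13160732e-04 -5.02192647e-04 -7.01332654e-06 -8.52186409e-05
  1.65302040e-03  1.05029288e-05] 23.2
the job is handed in; nothing more can be done
```

The square pail is hanging on the rail with its nose home in the notched stop and its head resting on the bars. I handed the job in at 23.2 s; no verdict was reported.

- **What I did:** I gripped the fin (gap 14 mm), carried the pail to the rail's open end nose first, and ran the neck in between the bars. I slid it until it met the stop, lowered it onto the bars, pressed forward again and released. Then I parked the arm well clear.
- **At the stop:** the pail met it twice at the same place, 159.5 mm along the rail, and came down on the bars within 1 mm of the expected height.
- **Nose position:** the nose tip, picked by hand from the top picture, is 0.7 mm past home and 1.5 mm to the side.
- **Checks that disagreed:** the rougher fin fits put the nose further along, at +3.9 mm from the top camera and +7.6 mm from the side, where the limit is +6 mm. They also showed the pail turned about 3.5° (0.06 rad) from the rail, inside the 0.14 rad limit. Both fits had large leftover errors, probably because the dark wheels blended into the fin, so I relied on the contact and the nose tip instead.
- **Not to be moved:** the round pail and the gauge show no shift beyond 1–2 px, which is the detector's scatter.

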